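Change the glass plate on the viewing stand

TASK

Change the plate on the sloped viewing stand: first put the plate that is on it (long window) in the empty place of the rack on the turntable, then take the plate with the one large round window from the rack and set it on the stand. Handle the plates gently, they are glass: grip lightly, set them down softly, and leave each sitting down on its ledge, flat back against its rest, in the middle. The plate with two small windows stays where it is, plates must not touch each other or the bench, and nothing else may be disturbed.

Things in the scene. Friction and masses are not known exactly. Their poses are not given: they have to be found in the camera images.
- plate_round: aluminium plate 100 mm wide (y), 105 tall (z), 10 thick (x), 0.14-0.28 kg, with flush glass: one round window, 54 mm across, ending 29 mm or more below the top edge. Origin: middle of its lower edge face; z runs up the plate. Fragile: breaks at 100 N of finger force (both fingers added) or if set down with 50 N. Starts seated in one of the rack's places.
- plate_slot: aluminium plate 100 mm wide (y), 105 tall (z), 10 thick (x), 0.14-0.28 kg, with flush glass: one long window, 72 x 20 mm, ending 29 mm or more below the top edge. Origin: middle of its lower edge face; z runs up the plate. Fragile: breaks at 100 N of finger force (both fingers added) or if set down with 50 N. Starts seated on the viewing stand.
- plate_twin: aluminium plate 100 mm wide (y), 105 tall (z), 10 thick (x), 0.14-0.28 kg, with flush glass: two round windows, 28 mm, side by side, ending 29 mm or more below the top edge. Origin: middle of its lower edge face; z runs up the plate. Fragile: breaks at 100 N of finger force (both fingers added) or if set down with 50 N. Starts in another place of the rack; stays.
- bay0: rear (nearest the robot) place of the rack on the turntable. Backrest 90 mm wide, 62 tall, leaning 24 degrees from vertical, top nearer the robot; ledge square to it, 16 mm deep before the origin. Frame = that of a plate seated here (either face): x out of the backrest (forward, up), y along the ledge, z up the slope. A seated plate's top 43 mm stand free.
- bay1: middle place of the rack on the turntable. Backrest 90 mm wide, 62 tall, leaning 24 degrees from vertical, top nearer the robot; ledge square to it, 16 mm deep before the origin. Frame = that of a plate seated here (either face): x out of the backrest (forward, up), y along the ledge, z up the slope. A seated plate's top 43 mm stand free.
- bay2: front (farthest from the robot) place of the rack on the turntable. Backrest 90 mm wide, 62 tall, leaning 24 degrees from vertical, top nearer the robot; ledge square to it, 16 mm deep before the origin. Frame = that of a plate seated here (either face): x out of the backrest (forward, up), y along the ledge, z up the slope. A seated plate's top 43 mm stand free.
- platter: steel turntable disc, 250 mm across, 14 thick, its top 28 mm above the bench; origin: centre of its underside. Spins freely about the vertical, so it turns when pushed. The three places stand in a row along its x at -75, 0, +75 mm, frames 36 mm above its origin; one is empty at first. Two specimen mounts stand 92 mm either side of the row.
- seat: sloped place of the white viewing stand (foot 150 x 120 mm, fixed; frame 87 mm up). Like a rack place but leaning 29 degrees from vertical, 100 mm wide: backrest 62 mm tall, ledge 16 mm deep before the origin. Frame = that of a plate seated here: x out of the backrest (forward, up), y along the ledge, z up the slope (top nearer the robot).
- bottle: white plastic bottle, 54 mm across, 165 mm tall, loose, standing between turntable and stand; origin under its centre; not to be disturbed.
- objective: steel microscope objective, 28 mm across, 46 mm tall, standing loose; origin under its centre; not to be disturbed.
- mount_c: black resin specimen mount, 30 mm across, 20 mm tall, loose on the bench; origin under its centre; not to be disturbed.
- mount_a: black resin specimen mount, 30 mm across, 20 mm tall, standing loose on the turntable; origin under its centre.
- mount_b: the same, on the other side of the rack.
- eraser: white eraser, 22 by 55 by 14 mm, loose; origin under its centre; not to be disturbed.
- table: the tiled bench, top at z = 0.
Not all that is in view belongs to the job. There is more than one size of the part that bears seat; the job needs the largest.

How it is judged:
By the outcome, as a careful person would: the job done as asked, in the order asked, and still so for the second after the job is handed in, with the robot touching nothing.
It also fails if it takes over 67 s, if anything falls off the work surface, if the arm or the gripper's body presses on something with over 40 N, if the wrist force passes 120 N, or if a joint passes its speed limit or range.

ROBOT

A 6-joint arm with a two-finger parallel gripper is mounted at the origin on the work surface. World frame = base frame: x ahead of the robot, y to its left, z up, the work surface at z = 0. Lengths are in m, angles in rad, forces in N, time in s.
With the tool pointing down it reaches from about 0.25 to 0.775 m from the base axis. Payload 4 kg.
Tool frame: the origin (TCP) lies midway between the tips of the shut fingers; the grasp point (between the pads) lies 19 mm behind it; z points along the fingers, y is the line along which they close (so a half turn about z gives the same grasp; the last joint's range is limited). The gripper opens to 94 mm and grips with 3 to 60 N. Pads are 16 mm wide; open, the fingers measure 119 mm over their backs; the gripper's body (75 mm by 177 mm) begins 78 mm behind the grasp point.
Start: joints at [1.085, 0.087, 1.371, -0, 1.684, -0.103], TCP at [0.205, 0.51, 0.206] pointing down, gripper open.
Joint ranges: [-3.1, 3.1], [-0.76, 2.03], [0.27, 2.55], [-1.08, 4.22], [0.17, 2.65], [-2.57, 2.57]. Speed limits (rad/s): [2.79, 2.79, 3.14, 3.14, 3.14, 3.14].

INTERFACE

Orientations are given as [roll, pitch, yaw] about the fixed x, y, z axes, in that order (R = Rz(yaw) Ry(pitch) Rx(roll)).
In Python, from bench import robot gives the robot as it stands. The module is installed in compiled form; this text tells all that it offers.
- The arm moves only by the tool arm_command, never from a script. Its argument "targets" is a list of rows, each a list of 4 numbers: the shift along the world's x, y, z as a fraction of full scale, then the turn about the world's z as a fraction of full scale. A call has 1 to 8 rows; each row is the pose to reach, as a shift and turn from the pose commanded when the call began; what a row does not reach only later rows make up. Full scale, the value 1, is 0.5 m for a shift and 120 degrees for a turn. A row lasts 1/12 s, in which the tool goes at most 41.7 mm and 7.16 degrees, less where a joint would pass 70% of its speed; a pose out of reach is approached as far as the arm can. A call with a number of a shift or a turn outside -1 to 1 is refused whole. A call with a gripper value outside its range is refused whole. "claw" is the closure, from 0 (fully open) to 1 (shut), set as the call begins (left out, the last holds). The fingers move at their own pace and stop on an object; the grip force is fixed at half the most. Time passes only in rows, so rows that repeat a pose let the fingers close. It gives the time, the measured TCP pose, the force, the opening and the grip force at its end, in the units of the state.
- robot.get_obs(): the state, without advancing time (a new reading comes with each control period).
- robot.snapshot(name): name is "side" or "top" or "wrist"; returns the picture (384x512x3 uint8, red, green, blue); there is no depth.
- robot.camera_info(name): a dict with "vfov" (degrees; the focal length in pixels is half the picture's height over the tangent of half this angle, whatever the lens; pixels are square), "cx", "cy" (the principal point, pixels), "k1" (the pictures are not rectified: a ray, as slopes to the right and down, at radius r is drawn at 1 + k1 r^2 times it, then the intrinsics apply), "extrinsics" (4x4, takes a point from camera to world coordinates); the wrist camera has in their place "T_tool_cam" (4x4, takes a point from camera to tool coordinates, whose origin is the TCP and whose axes are the flange's). Camera axes: x right, y up, looking along -z (the intrinsics and any distortion apply to the point x, -y, -z); pixel columns grow to the right and rows downward; lengths in m; the calibration is good to about 2 mm. A picture is of the moment at which its call begins: read the wrist's pose just before it. camera_info takes no time and is no camera call.
- robot.close_job(): hands the job in; it is judged then, once.
The state is a dict: "time": time; "joint_positions": joint angles; "qvel": joint speeds; "joint_torque": joint torques, N m; "tool_pos": TCP position; "ee_rot": TCP orientation; "wrist_force": force on the tool from outside, world axes, zero at the start; "wrist_torque": the same for the moment, N m; "width": finger opening in m; "finger_force": force on a finger pad.
Only numpy, scipy, OpenCV 4.12 (cv2) and the standard library are available. Lean on these libraries where they do the work, as an engineer would, in place of code of your own. Each camera call takes 0.05 s, during which the arm holds its last target. There are 200 camera calls.

## Working session

There is one attempt and no reset: what is moved stays moved. The work goes in short steps, Python scripts to look and compute and a tool call to move; the robot and the scene stay as the last step left them, time stands still between calls to the robot, and variables do not carry over. Pictures are saved under pics/ and viewed, at most 10 in all, crops included, and the job is handed in when it is done.

Besides the shell and the picture viewer there is one more tool, called after "Call:" in YAML: its name, and indented under it one key for each argument. arm_command: Moves the arm, as the interface text tells. Shift numbers are shares of 0.5 m and turn numbers shares of 120 degrees, none past 1 either way. Its arguments: {"type":"object","properties":{"targets":{"type":"array"},"claw":{"type":"number"}},"required":["targets"]}

```bash
mkdir -p pics; cat > h.py <<'E'
import numpy as np, cv2
from bench import robot
def snap(n,f):
    im=robot.snapshot(n); cv2.imwrite(f,im[:,:,::-1]); return im
E
python3 - <<'E'
from h import *
for n in("side","top","wrist"):
    print(n,robot.camera_info(n))
o=robot.get_obs(); print(o)
a=snap("side","pics/side0.png");b=snap("top","pics/top0.png");c=snap("wrist","pics/wrist0.png")
E
```

```text
side {'vfov': 42.52168435088704, 'cx': 261.8494240887329, 'cy': 194.58249312705362, 'k1': -0.21734346968038004, 'extrinsics': array([[-0.99405271,  0.08858325, -0.06334208,  0.44261426],
       [-0.10803769, -0.72914313,  0.67577966,  0.99338987],
       [ 0.01367732,  0.67860394,  0.73437703,  1.16433579],
       [ 0.        ,  0.        ,  0.        ,  1.        ]])}
top {'vfov': 57.49687723031573, 'cx': 254.58290054862658, 'cy': 194.4469708316917, 'k1': -0.025484242792210916, 'extrinsics': array([[ 0.00795981,  0.98923291, -0.14613312,  0.4352755 ],
       [-0.99902616,  0.00152469, -0.04409534, -0.01072633],
       [-0.04339776,  0.1463418 ,  0.9882817 ,  0.86936787],
       [ 0.        ,  0.        ,  0.        ,  1.        ]])}
wrist {'vfov': 71.87090076492929, 'cx': 255.8162471576121, 'cy': 197.38393260763496, 'k1': -0.050925301203767606, 'T_tool_cam': array([[ 1.02477768e-03,  9.70521576e-01,  2.41012076e-01,
         6.92915226e-02],
       [ 9.99999085e-01, -1.20749867e-03,  6.10453929e-04,
         2.53846639e-04],
       [ 8.83480470e-04,  2.41011229e-01, -9.70521925e-01,
        -1.78957139e-01],
       [ 0.00000000e+00,  0.00000000e+00,  0.00000000e+00,
         1.00000000e+00]])}
{'time': 0.0, 'joint_positions': array([ 1.08486475e+00,  8.79511212e-02,  1.37223729e+00,  3.68541623e-05,
        1.68361126e+00, -1.03094591e-01]), 'qvel': array([ 0.00176566, -0.00065617, -0.00096988, -0.00029167,  0.00028282,
        0.00072806]), 'joint_torque': array([ 4.25362077e-04, -3.40190434e+01, -3.02424395e+01,  7.17734196e-02,
        3.31148319e-02, -1.85051822e-04]), 'tool_pos': array([0.20518624, 0.50970088, 0.20431492]), 'ee_rot': array([-3.13940112e+00, -2.63563124e-04,  2.75875949e+00]), 'wrist_force': array([ 0.20607325, -0.15777341,  0.32298841]), 'wrist_torque': array([-0.01187986,  0.01678277,  0.0355834 ]), 'finger_force': 0.0, 'width': 0.09423348540028084}
```

View pics/top0.png

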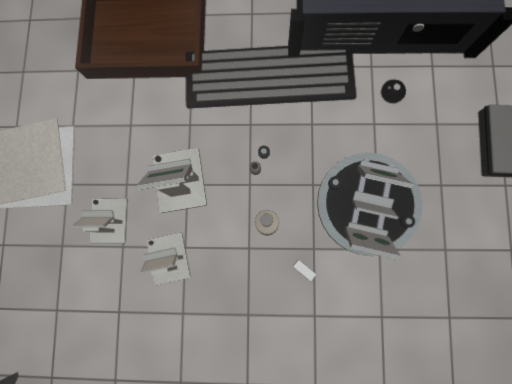

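View pics/side0.png

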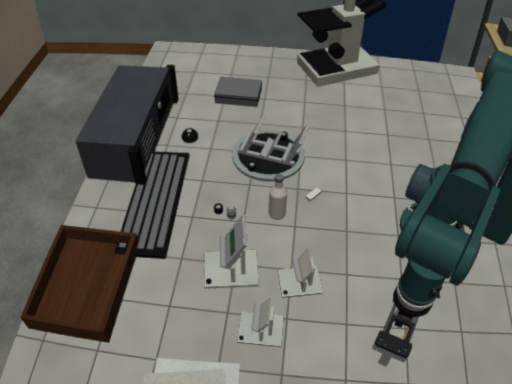

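The top view shows a large stand (foot near 178,180) and two smaller ones (105,220 and 165,260). The turntable is at (370,204) with the rack, and the bottle stands between at (267,222). The side view confirms the big stand at (231,262) and the small ones at (300,280) and (261,327). Next I enlarge the stand and the rack.

```bash
python3 - <<'E'
import cv2,numpy as np
a=cv2.imread('pics/top0.png')
b=cv2.imread('pics/side0.png')
f=lambda im,x,y,w,h:cv2.resize(im[y:y+h,x:x+w],(400,300),interpolation=cv2.INTER_CUBIC)
cv2.imwrite('pics/crop1.png',np.vstack([np.hstack([f(a,75,145,140,105),f(a,305,150,140,105)]),np.hstack([f(b,190,200,100,75),f(b,228,110,100,75)])]))
E
```

```text
(no output)
```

View pics/crop1.png

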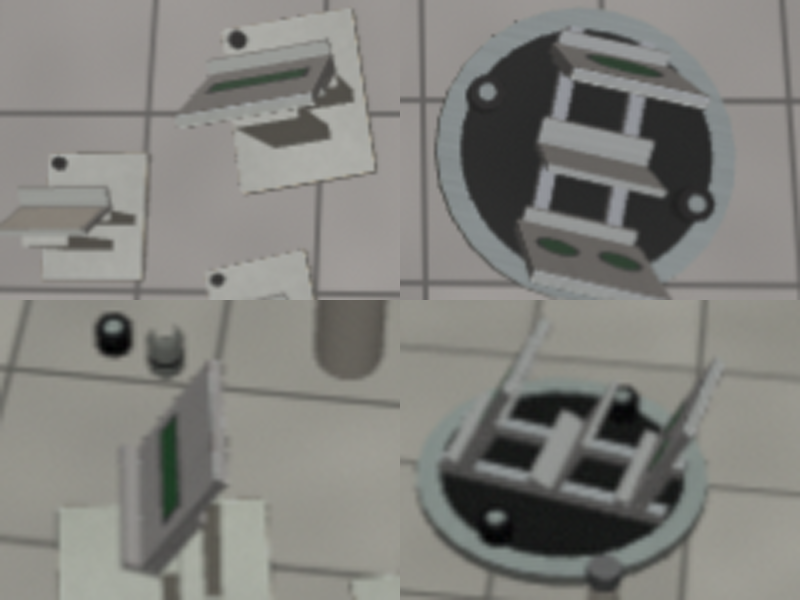

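The crop settles it. The long-window plate is on the largest stand, at top (165,182). On the rack, the rear bay0 holds the twin (373,240), bay1 in the middle is empty (372,205), and bay2 in front holds the round-window plate (388,172).

```bash
cat >> h.py <<'E'
from scipy.spatial.transform import Rotation as Ro
def cam(n,obs=None):
    c=robot.camera_info(n); f=192/np.tan(np.radians(c['vfov']/2))
    if n=='wrist':
        o=obs or robot.get_obs(); T=np.eye(4); T[:3,:3]=Ro.from_euler('xyz',o['ee_rot']).as_matrix(); T[:3,3]=o['tool_pos']; T=T@c['T_tool_cam']
    else: T=c['extrinsics']
    K=np.array([[f,0,c['cx']],[0,f,c['cy']],[0,0,1]]); return K,np.array([c['k1'],0,0,0.]),T
def ray(C,px):
    K,d,T=C; u=cv2.undistortPoints(np.array(px,float).reshape(-1,1,2),K,d).reshape(-1,2)
    D=np.c_[u[:,0],-u[:,1],-np.ones(len(u))]@T[:3,:3].T; return T[:3,3],D
def onz(C,px,z):
    o,D=ray(C,px); return o+D*((z-o[2])/D[:,2])[:,None]
def proj(C,P):
    K,d,T=C; p=(np.array(P,float).reshape(-1,3)-T[:3,3])@T[:3,:3]; p=p*[1,-1,-1]
    return cv2.projectPoints(p,np.zeros(3),np.zeros(3),K,d)[0].reshape(-1,2)
E
python3 - <<'E'
from h import *
C=cam('top')
print(onz(C,[[165,181.7]],.181),onz(C,[[369.8,202.5]],.028),onz(C,[[267,222]],.165),onz(C,[[264,152]],.02),onz(C,[[305,271]],.014))
# ledge directions
s=lambda x,y:[75+x/2.857,145+y/2.857]; r=lambda x,y:[305+(x-400)/2.857,150+y/2.857]
P=onz(C,[s(180,122),s(330,90)],.181);Q=onz(C,[r(537,133),r(668,158)],.1)
for p in(P,Q): d=p[0]-p[1]; print(p, np.degrees(np.arctan2(-d[0],d[1])))
E
```

```text
[[0.56290448 0.20198298 0.181     ]] [[ 0.54060339 -0.24970729  0.028     ]] [[ 0.48347663 -0.00472973  0.165     ]] [[0.66811084 0.00447388 0.02      ]] [[ 0.37739241 -0.09438208  0.014     ]]
[[0.55054691 0.25714995 0.181     ]
 [0.57357121 0.15007307 0.181     ]] 12.135300367266199
[[ 0.54469117 -0.1930223   0.1       ]
 [ 0.52555423 -0.29192193  0.1       ]] -10.951315534018583
```

Call:
arm_command:
  targets:
    - [0.71,-0.62,0.2,-0.467]
    - [0.71,-0.62,0.2,-0.467]
    - [0.71,-0.62,0.2,-0.467]
    - [0.71,-0.62,0.2,-0.467]
    - [0.71,-0.62,0.2,-0.467]
    - [0.71,-0.62,0.2,-0.467]
    - [0.71,-0.62,0.2,-0.467]
    - [0.71,-0.62,0.2,-0.467]

```text
time: 0.82
tool_pos: [0.4521, 0.2941, 0.2749]
ee_rot: [-3.141, -0.0, 1.775]
wrist_force: [-0.4, 1.0, -0.1]
width: 0.094
finger_force: 0.0
```

Call:
arm_command:
  targets:
    - [0.22,-0.19,0.06,0]
    - [0.22,-0.19,0.06,0]
    - [0.22,-0.19,0.06,0]
    - [0.22,-0.19,0.06,0]
    - [0.22,-0.19,0.06,0]

```text
time: 1.23
tool_pos: [0.5644, 0.1969, 0.304]
ee_rot: [3.141, 0.002, 1.774]
wrist_force: [-1.5, -0.5, -1.1]
width: 0.0941
finger_force: 0.0
```

```bash
python3 - <<'E'
from h import *
o=robot.get_obs(); print(o['time'],o['tool_pos'],o['ee_rot'])
np.save('o1.npy',o,allow_pickle=True)
im=snap('wrist','pics/w1.png'); cv2.imwrite('pics/w1b.png',cv2.resize(im[:,:,::-1],(800,600),interpolation=cv2.INTER_CUBIC))
E
```

```text
1.2333 [0.56442358 0.19686728 0.30400105] [3.14131811e+00 1.71735225e-03 1.77429366e+00]
```

View pics/w1b.png

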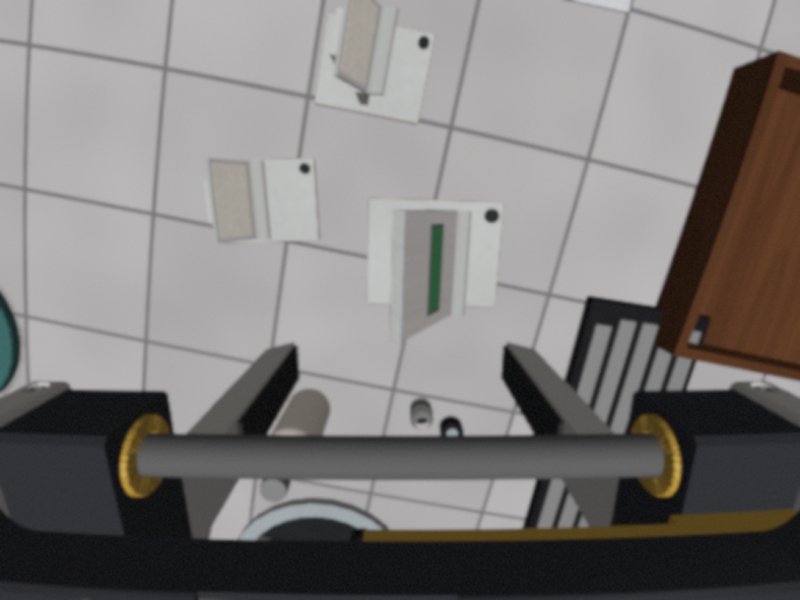

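The wrist view shows the slot plate at (400–460, 208–342) of the enlarged picture, with its top edge on the left, and the white foot with corners near (369,198), (503,205), (495,306) and (367,302). I'll refine the edges from grey profiles.

```bash
python3 - <<'E'
from h import *
im=cv2.imread('pics/w1.png'); g=cv2.cvtColor(im,cv2.COLOR_BGR2GRAY)
for y in (145,160,180,192,205): print(y,'x246..304',g[y,246:304])
for x in (254,258,270,285,298,310,318): print(x,'y122..222',g[122:222,x])
E
```

```text
145 x246..304 [191 191 190 188 185 178 176 173 174 174 174 172 162 149 140 138 138 137
 137 137 137 137 137 137 138 137 137 136 132 117  93  74  68  68  67  68
  72  95 122 135 139 139 139 138 140 147 161 171 174 176 177 176 173 166
 165 176 189 192]
160 x246..304 [194 194 193 188 179 173 173 172 172 173 172 169 154 140 135 135 135 135
 136 135 135 136 134 135 135 135 135 133 123 103  80  71  69  69  68  74
  92 116 132 136 139 137 137 139 145 159 170 174 177 177 176 174 167 165
 178 190 193 194]
180 x246..304 [193 194 193 191 184 178 176 177 178 177 171 160 146 139 138 137 138 138
 138 139 140 138 138 138 138 137 134 125 104  82  73  68  68  69  74  91
 117 131 136 137 138 139 139 148 163 173 176 176 176 175 173 163 165 178
 188 189 190 189]
192 x246..304 [191 190 188 181 177 174 174 174 175 174 170 157 142 136 136 137 136 135
 136 136 136 135 136 136 136 135 130 113  91  75  69  67  69  70  82 106
 125 133 136 135 136 138 144 158 171 175 176 176 176 173 164 164 175 186
 188 190 189 189]
205 x246..304 [177 177 174 169 171 174 175 177 176 173 165 151 142 138 138 139 137 138
 139 138 
[... 2401 characters left out ...]
92 192 192 191 192
 192 192 192 193 193 192 193 193 194 193 192 193 193 192 192 190 190 189
 189 191 190 189 189 189 190 190 190 190 189 189 188 188 187 186 188 187
 187 182 175 172 173 175 175 174 175 174 175 175 175 176 175 176 176 176
 175 175 175 175 176 175 175 174 175 174]
318 y122..222 [177 177 177 177 177 177 176 181 186 190 190 183 164 138 112  94  91 105
 132 160 181 190 193 194 194 193 193 193 193 193 192 192 192 192 191 191
 191 189 187 186 185 184 184 185 185 186 186 184 182 180 179 176 174 173
 174 176 176 173 162 149 148 158 165 168 169 169 170 172 173 173 174 173
 174 174 173 174 174 175 175 175 175 176 175 176 176 176 177 177 176 176
 177 176 177 176 176 177 177 176 175 176]
```

```bash
python3 - <<'E'
from h import *
o=np.load('o1.npy',allow_pickle=True).item(); C=cam('wrist',o)
T=onz(C,[[258.8,133.9],[256.4,218.4]],.1813);B=onz(C,[[292.4,134.4],[288.2,201]],.0894)
print(T,B)
for p in(T,B): d=p[0]-p[1]; print(np.linalg.norm(d),np.degrees(np.arctan2(-d[0],d[1])),p.mean(0))
F=onz(C,np.array([[369,198],[503,205],[495,306],[367,302]])/1.5625,.006)
print(F,F.mean(0)); print(np.degrees(np.arctan2((F[1]-F[0])[1],(F[1]-F[0])[0])))
print(T.mean(0)-B.mean(0))
E
```

```text
[[0.55444581 0.26318053 0.1813    ]
 [0.57191769 0.16607963 0.1813    ]] [[0.60340502 0.27174031 0.0894    ]
 [0.62050714 0.17324434 0.0894    ]]
0.09866028173745466 10.200383504066231 [0.56318175 0.21463008 0.1813    ]
0.09996969247376486 9.850215786709935 [0.61195608 0.22249233 0.0894    ]
[[0.51533995 0.26579404 0.006     ]
 [0.66413646 0.28919751 0.006     ]
 [0.68512535 0.17413732 0.006     ]
 [0.53527582 0.14799949 0.006     ]] [0.5999694  0.21928209 0.006     ]
8.938542566561972
[-0.04877433 -0.00786224  0.0919    ]
```

Seat: yaw is about 10°, the origin is near (0.607, 0.222, 0.087), and the plate width reads 99–100 mm, which checks out. Before picking anything up, I'll measure the rack the same way.

Call:
arm_command:
  targets:
    - [-0.04,-0.9,0,-0.189]
    - [-0.04,-0.9,0,-0.189]
    - [-0.04,-0.9,0,-0.189]
    - [-0.04,-0.9,0,-0.189]
    - [-0.04,-0.9,0,-0.189]
    - [-0.04,-0.9,0,-0.189]
    - [-0.04,-0.9,0,-0.189]
    - [-0.04,-0.9,0,-0.189]

```text
time: 1.95
tool_pos: [0.5453, -0.1323, 0.3046]
ee_rot: [-3.141, -0.001, 1.387]
wrist_force: [0.6, 0.1, -0.7]
width: 0.0939
finger_force: 0.0
```

Call:
arm_command:
  targets:
    - [-0.013,-0.234,0,0]
    - [-0.013,-0.234,0,0]
    - [-0.013,-0.234,0,0]
    - [-0.013,-0.234,0,0]
    - [-0.013,-0.234,0,0]
    - [-0.013,-0.234,0,0]

```text
time: 2.45
tool_pos: [0.5398, -0.2476, 0.3044]
ee_rot: [-3.141, -0.001, 1.386]
wrist_force: [-0.9, -0.2, -0.5]
width: 0.0939
finger_force: 0.0
```

```bash
python3 - <<'E'
from h import *
o=robot.get_obs(); print(o['time'],o['tool_pos'],o['ee_rot'])
np.save('o2.npy',o,allow_pickle=True)
im=snap('wrist','pics/w2.png'); cv2.imwrite('pics/w2b.png',cv2.resize(im[80:240,150:363,::-1],(799,600),interpolation=cv2.INTER_CUBIC))
E
```

```text
2.45 [ 0.53979899 -0.24757435  0.30444278] [-3.14100615e+00 -1.28253168e-03  1.38639242e+00]
```

View pics/w2b.png

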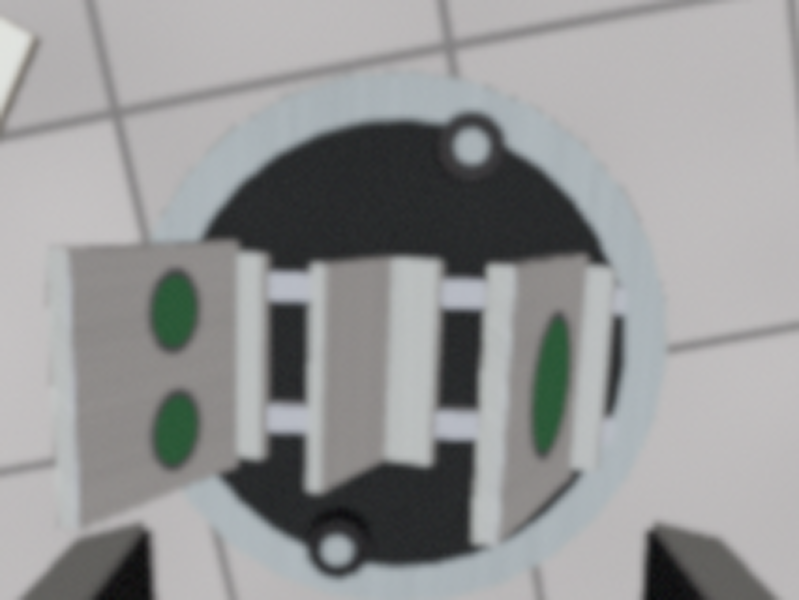

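The wrist crop confirms it: twin in bay0 on the left, bay1 empty in the middle with its backrest at (310–390, 260–490), and the round-window plate in bay2 on the right at (475–587, 257–547). Now the rack pose.

```bash
python3 - <<'E'
from h import *
from scipy.optimize import least_squares
o=np.load('o2.npy',allow_pickle=True).item(); C=cam('wrist',o)
im=cv2.imread('pics/w2.png').astype(int)
c,s=np.cos(np.radians(24)),np.sin(np.radians(24))
f=lambda L:[[150+x/3.75,80+y/3.75] for x,y in L]
E={'b0 TF':([(68,249),(80,527)],.05+.105*c+.005*s),'b0 BF':([(238,243),(238,467)],.05+.005*s),
'b1 restTF':([(328,262),(323,489)],.05+.062*c-.005*s),'b1 corner':([(391,257),(386,462)],.05-.005*s),
'b2 TF':([(517,262),(497,547)],.05+.105*c+.005*s),'b2 BF':([(587,257),(572,468)],.05+.005*s)}
for k,(L,z) in E.items():
    P=onz(C,f(L),z); d=P[0]-P[1]; print(k,P.mean(0).round(4),np.linalg.norm(d).round(4),np.degrees(np.arctan2(-d[0],d[1])).round(2))
m=((im[:,:,0]-im[:,:,2])>8)&(im.sum(2)>330); m=m.astype(np.uint8)
n,l,st,_=cv2.connectedComponentsWithStats(m); 
pts=np.argwhere(m[80:215,180:340])[:, ::-1]+[180,80]
h=cv2.convexHull(pts.astype(np.int32)).reshape(-1,2); P=onz(C,h,.028)[:,:2]
for _ in range(3):
    r=least_squares(lambda p:np.hypot(*(P-p[:2]).T)-p[2],[.54,-.25,.125],loss='soft_l1',f_scale=.001)
print(r.x,len(P),np.abs(r.fun).max())
E
```

```text
b0 TF [ 0.4308 -0.224   0.148 ] 0.098 -12.47
b0 BF [ 0.4713 -0.2351  0.052 ] 0.0995 -12.64
b1 restTF [ 0.5129 -0.2424  0.1046] 0.0893 -12.72
b1 corner [ 0.5358 -0.2496  0.048 ] 0.0919 -12.0
b2 TF [ 0.577  -0.2572  0.148 ] 0.1008 -12.93
b2 BF [ 0.6184 -0.2656  0.052 ] 0.094 -12.08
[ 0.54008195 -0.24868441  0.12236878] 33 0.0005403487549202057
```

Rack: yaw −12.5°, with bay1 at u = 0.5819, v = −0.1263, world (0.541, −0.249); six edges and the disc fit agree to about 1 mm. Back to the stand, fingers partly closed.

Call:
arm_command:
  targets:
    - [0.047,0.923,0,0.171]
    - [0.047,0.923,0,0.171]
    - [0.047,0.923,0,0.171]
    - [0.047,0.923,0,0.171]
    - [0.047,0.923,0,0.171]
    - [0.047,0.923,0,0.171]
    - [0.047,0.923,0,0.171]
    - [0.047,0.923,0,0.171]
  claw: 0.575

```text
time: 3.17
tool_pos: [0.5554, 0.0879, 0.3055]
ee_rot: [3.14, -0.0, 1.746]
wrist_force: [0.5, -0.1, 0.8]
width: 0.044
finger_force: 0.0
```

Call:
arm_command:
  targets:
    - [0.015,0.256,-0.12,0]
    - [0.015,0.256,-0.12,0]
    - [0.015,0.256,-0.12,0]
    - [0.015,0.256,-0.12,0]
    - [0.015,0.256,-0.12,0]
    - [0.015,0.256,-0.12,0]
    - [0.015,0.256,-0.12,0]

```text
time: 3.75
tool_pos: [0.5642, 0.2114, 0.2461]
ee_rot: [3.14, 0.001, 1.743]
wrist_force: [0.5, 0.3, -0.3]
width: 0.0398
finger_force: 0.0
```

```bash
cat >> h.py <<'E'
def uv(th,o=None):
    o=o or robot.get_obs(); t=np.radians(th); x,y,z=o['tool_pos']
    print('t %.2f u %.4f v %.4f z %.4f yaw %.2f w %.4f F'%(o['time'],x*np.cos(t)+y*np.sin(t),-x*np.sin(t)+y*np.cos(t),z,np.degrees(o['ee_rot'][2]),o['width']),o['wrist_force'].round(1),o['wrist_torque'].round(2),o['finger_force'])
def move(th,du,dv,dz):
    t=np.radians(th); print('frac',np.round(np.array([du*np.cos(t)-dv*np.sin(t),du*np.sin(t)+dv*np.cos(t),dz])/.5,4))
E
python3 -c "
from h import *
uv(10)"
```

```text
t 3.75 u 0.5923 v 0.1102 z 0.2461 yaw 99.89 w 0.0398 F [ 0.5  0.3 -0.3] [-0.08  0.07 -0.01] 0.0
```

Call:
arm_command:
  targets:
    - [0,0.005,-0.05,0]
    - [0,0.005,-0.1,0]
    - [0,0.005,-0.13,0]
    - [0,0.005,-0.15,0]
    - [0,0.005,-0.158,0]
    - [0,0.005,-0.158,0]
    - [0,0.005,-0.158,0]

```text
time: 4.33
tool_pos: [0.5651, 0.2136, 0.1674]
ee_rot: [3.139, -0.0, 1.742]
wrist_force: [-0.5, 0.5, -0.3]
width: 0.0402
finger_force: 0.0
```

```bash
python3 -c "
from h import *
uv(10)
o=robot.get_obs();im=snap('wrist','pics/w3.png');cv2.imwrite('pics/w3b.png',cv2.resize(im[100:340,110:420,::-1],(775,600),interpolation=cv2.INTER_CUBIC))"
```

```text
t 4.33 u 0.5936 v 0.1123 z 0.1674 yaw 99.81 w 0.0402 F [-0.5  0.5 -0.3] [-0.05  0.1   0.04] 0.0
```

View pics/w3b.png

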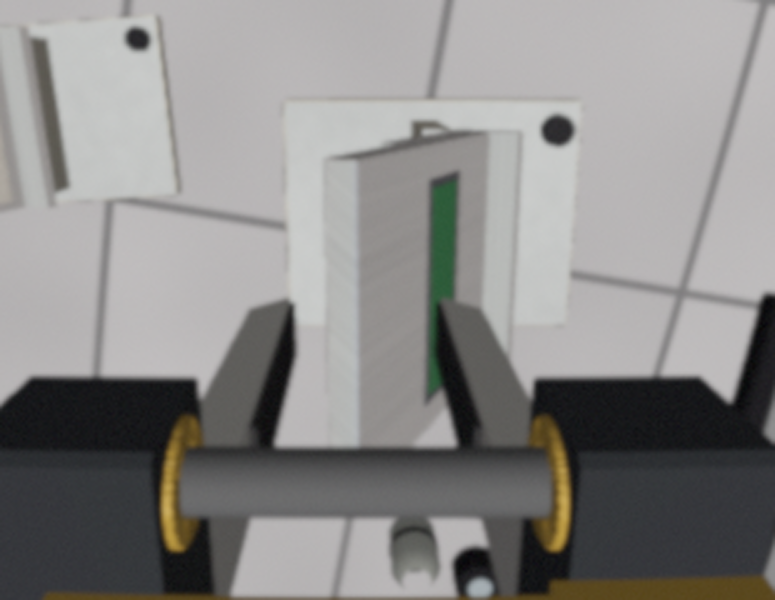

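The plate stands between the two fingers, with its top edge at (345, 158–450) and clear on both sides. Now I push it upright slowly with the rear finger.

Call:
arm_command:
  targets:
    - [0.012,0.002,0,0]
    - [0.022,0.004,0,0]
    - [0.03,0.005,0,0]
    - [0.036,0.0065,0,0]
    - [0.042,0.0075,0,0]
    - [0.048,0.0085,0,0]
    - [0.054,0.0095,0,0]
    - [0.06,0.0105,0,0]

```text
time: 5.05
tool_pos: [0.5945, 0.2195, 0.1655]
ee_rot: [-3.142, 0.0, 1.743]
wrist_force: [-0.7, -0.1, 0.3]
width: 0.04
finger_force: 0.3
```

Call:
arm_command:
  targets:
    - [0.005,0.001,0,0]
    - [0.01,0.002,0,0]
    - [0.015,0.003,0,0]
    - [0.02,0.0035,0,0]
    - [0.0235,0.004,0,0]
    - [0.0235,0.004,0,0]
    - [0.0235,0.004,0,0]

```text
time: 5.63
tool_pos: [0.606, 0.2213, 0.1656]
ee_rot: [-3.142, 0.0, 1.743]
wrist_force: [0.7, -0.2, -0.4]
width: 0.0396
finger_force: 0.1
```

```bash
python3 -c "
from h import *
uv(10)
o=robot.get_obs();im=snap('wrist','pics/w4.png');cv2.imwrite('pics/w4b.png',cv2.resize(im[100:340,110:420,::-1],(775,600),interpolation=cv2.INTER_CUBIC))"
```

```text
t 5.63 u 0.6352 v 0.1128 z 0.1656 yaw 99.86 w 0.0396 F [ 0.7 -0.2 -0.4] [-0.08  0.1   0.02] 0.1212812937592389
```

View pics/w4b.png

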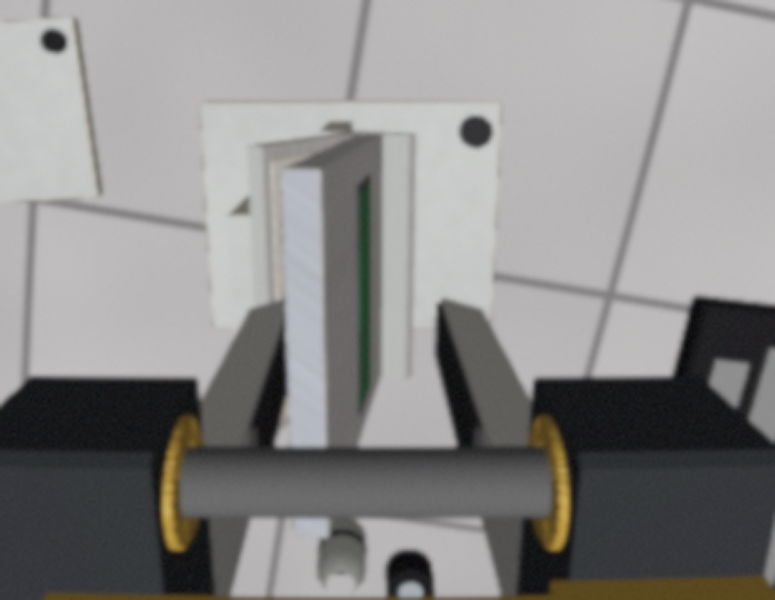

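The plate is nearly upright and resting on the rear finger, with its top edge at x≈305 in the crop. Closing in steps.

Call:
arm_command:
  targets:
    - [0,0,0,0]
    - [0,0,0,0]
    - [0,0,0,0]
    - [0,0,0,0]
  claw: 0.8

```text
time: 6.02
tool_pos: [0.6059, 0.2214, 0.1658]
ee_rot: [3.141, 0.0, 1.743]
wrist_force: [-0.2, 0.2, 0.8]
width: 0.0197
finger_force: 0.1
```

Call:
arm_command:
  targets:
    - [0,0,0,0]
    - [0,0,0,0]
    - [0,0,0,0]
    - [0,0,0,0]
    - [0,0,0,0]
  claw: 0.92

```text
time: 6.43
tool_pos: [0.6063, 0.2214, 0.1656]
ee_rot: [3.141, -0.0, 1.743]
wrist_force: [1.6, 0.6, -1.3]
width: 0.0099
finger_force: 30.0
```

Call:
arm_command:
  targets:
    - [0,0,0.01,0]
    - [0,0,0.03,0]
    - [0,0,0.06,0]
    - [0,0,0.1,0]
    - [0,0,0.15,0]
    - [0,0,0.2,0]
    - [0,0,0.23,0]
    - [0,0,0.24,0]

```text
time: 7.1
tool_pos: [0.6066, 0.2216, 0.2906]
ee_rot: [3.135, -0.001, 1.743]
wrist_force: [0.3, 0.7, -1.0]
width: 0.0098
finger_force: 30.0
```

```bash
python3 -c "
from h import *
uv(10); print(robot.get_obs()['tool_pos'])
im=snap('wrist','pics/w5.png');snap('side','pics/s5.png')
t=np.radians(-12.5);u,v=.5855,-.1263
print(u*np.cos(t)-v*np.sin(t),u*np.sin(t)+v*np.cos(t))"
```

```text
t 7.10 u 0.6358 v 0.1129 z 0.2906 yaw 99.87 w 0.0098 F [ 0.3  0.7 -1. ] [-0.11  0.04 -0.04] 29.995293617248535
[0.60657993 0.22159615 0.29062594]
0.5442849889283387 -0.25003157966000683
```

Call:
arm_command:
  targets:
    - [-0.124,-0.943,0,-0.187]
    - [-0.124,-0.943,0,-0.187]
    - [-0.124,-0.943,0,-0.187]
    - [-0.124,-0.943,0,-0.187]
    - [-0.124,-0.943,0,-0.187]
    - [-0.124,-0.943,0,-0.187]
    - [-0.124,-0.943,0,-0.187]
    - [-0.124,-0.943,0,-0.187]

```text
time: 7.87
tool_pos: [0.5609, -0.1107, 0.2835]
ee_rot: [-3.138, -0.0, 1.352]
wrist_force: [0.5, 0.2, -2.6]
width: 0.0097
finger_force: 30.0
```

Call:
arm_command:
  targets:
    - [-0.017,-0.13,0,0]
    - [-0.03,-0.23,0,0]
    - [-0.037,-0.282,0,0]
    - [-0.037,-0.282,0,0]
    - [-0.037,-0.282,0,0]
    - [-0.037,-0.282,0,0]

```text
time: 8.37
tool_pos: [0.543, -0.2507, 0.2832]
ee_rot: [-3.137, -0.002, 1.349]
wrist_force: [-0.1, 0.8, -2.3]
width: 0.0096
finger_force: 30.0
```

```bash
python3 -c "
from h import *
uv(-12.5)
im=snap('wrist','pics/w6.png');snap('side','pics/s6.png')
cv2.imwrite('pics/v6.png',cv2.resize(im[60:348,64:448,::-1],(800,600),interpolation=cv2.INTER_CUBIC))"
```

```text
t 8.37 u 0.5844 v -0.1272 z 0.2832 yaw 77.30 w 0.0096 F [-0.1  0.8 -2.3] [-0.04  0.03  0.  ] 29.999027252197266
```

View pics/v6.png

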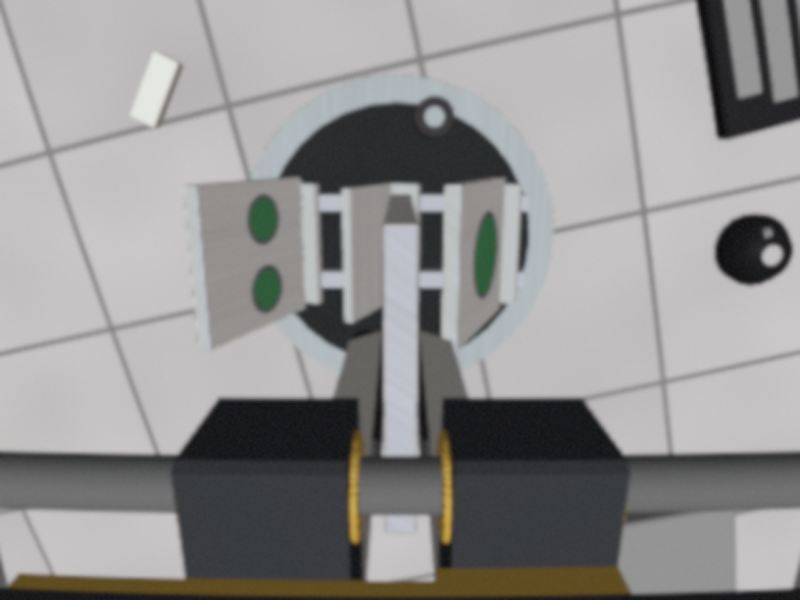

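The plate hangs upright, seen edge-on from (400,222) to (400,531), centred over the bay1 ledge and clear of both neighbours. I'll check its lateral centring in the grip.

```bash
python3 -c "
from h import *
C=cam('wrist'); g=cv2.cvtColor(cv2.imread('pics/w6.png'),cv2.COLOR_BGR2GRAY)
print(g[155:180,256],g[305:325,256])
P=onz(C,[[64+400*.48,60+222*.48],[64+400*.48,60+531*.48]],.2832+.0288)
t=np.radians(-12.5)
for p in P: print(p[0]*np.cos(t)+p[1]*np.sin(t),-p[0]*np.sin(t)+p[1]*np.cos(t))
move(-12.5,.0015,.0009,-.10)
move(-12.5,.0015,.0009,-.148)
"
```

```text
[ 99  97  96  96  98  97  95  95  96  96  95 106 141 176 189 192 193 193
 192 192 192 192 193 194 195] [110 126 159 183 193 195 195 194 193 191 189 192 195 198 198 198 199 198
 198 198]
0.5854569595174607 -0.07505143096980874
0.5855427771709969 -0.17438012203193698
frac [ 0.0033  0.0011 -0.2   ]
frac [ 0.0033  0.0011 -0.296 ]
```

Call:
arm_command:
  targets:
    - [0,-0.0014,-0.06,0]
    - [0,-0.0014,-0.12,0]
    - [0,-0.0014,-0.17,0]
    - [0,-0.0014,-0.21,0]
    - [0,-0.0014,-0.24,0]
    - [0,-0.0014,-0.26,0]
    - [0,-0.0014,-0.27,0]
    - [0,-0.0014,-0.27,0]

```text
time: 9.13
tool_pos: [0.5438, -0.2495, 0.1496]
ee_rot: [-3.14, -0.001, 1.353]
wrist_force: [0.1, 0.6, -1.8]
width: 0.01
finger_force: 30.0
```

```bash
python3 -c "
from h import *
uv(-12.5)"
```

```text
t 9.13 u 0.5849 v -0.1259 z 0.1496 yaw 77.52 w 0.0100 F [ 0.1  0.6 -1.8] [-0.06  0.11  0.03] 29.99894767999649
```

Call:
arm_command:
  targets:
    - [0,0,-0.007,0]
    - [0,0,-0.014,0]
    - [0,0,-0.02,0]
    - [0,0,-0.026,0]
    - [0,0,-0.03,0]
    - [0,0,-0.032,0]
    - [0,0,-0.034,0]
    - [0,0,-0.034,0]

```text
time: 9.8
tool_pos: [0.5439, -0.2508, 0.1335]
ee_rot: [-3.141, -0.0, 1.351]
wrist_force: [-0.5, 0.4, -2.1]
width: 0.0096
finger_force: 30.0
```

Call:
arm_command:
  targets:
    - [0,0,-0.001,0]
    - [0,0,-0.002,0]
    - [0,0,-0.003,0]
    - [0,0,-0.004,0]
    - [0,0,-0.004,0]

```text
time: 10.22
tool_pos: [0.544, -0.2508, 0.1316]
ee_rot: [-3.142, 0.0, 1.351]
wrist_force: [-0.3, -0.0, -2.3]
width: 0.0096
finger_force: 30.0
```

Call:
arm_command:
  targets:
    - [0,0,-0.001,0]
    - [0,0,-0.002,0]
    - [0,0,-0.003,0]
    - [0,0,-0.003,0]

```text
time: 10.55
tool_pos: [0.5442, -0.2508, 0.1309]
ee_rot: [3.141, 0.0, 1.351]
wrist_force: [-0.4, 1.3, 1.2]
width: 0.01
finger_force: 30.0
```

Call:
arm_command:
  targets:
    - [0,0,-0.001,0]
    - [0,0,-0.002,0]
    - [0,0,-0.003,0]
    - [0,0,-0.003,0]

```text
time: 10.88
tool_pos: [0.5442, -0.2508, 0.1308]
ee_rot: [3.14, 0.001, 1.352]
wrist_force: [-2.2, 2.9, 6.0]
width: 0.0095
finger_force: 30.0
```

Call:
arm_command:
  targets:
    - [-0.001,0.0002,0,0]
    - [-0.002,0.0004,0,0]
    - [-0.003,0.0006,-0.0005,0]
    - [-0.004,0.0008,-0.001,0]
    - [-0.004,0.0008,-0.001,0]

```text
time: 11.3
tool_pos: [0.5436, -0.2508, 0.1307]
ee_rot: [3.136, 0.001, 1.352]
wrist_force: [-0.7, 1.2, 5.8]
width: 0.01
finger_force: 30.0
```

```bash
python3 -c "
from h import *
uv(-12.5)"
```

```text
t 11.30 u 0.5849 v -0.1272 z 0.1307 yaw 77.44 w 0.0100 F [-0.7  1.2  5.8] [ 0.14  0.05 -0.04] 30.000742971897125
```

Call:
arm_command:
  targets:
    - [-0.001,0.0002,0,0]
    - [-0.002,0.0004,-0.0005,0]
    - [-0.003,0.0006,-0.001,0]
    - [-0.004,0.0008,-0.0015,0]
    - [-0.004,0.0008,-0.0015,0]

```text
time: 11.72
tool_pos: [0.5415, -0.2507, 0.1297]
ee_rot: [3.136, 0.001, 1.351]
wrist_force: [0.1, 1.3, 6.4]
width: 0.0101
finger_force: 30.0
```

```bash
python3 -c "
from h import *
uv(-12.5)"
```

```text
t 11.72 u 0.5829 v -0.1275 z 0.1297 yaw 77.43 w 0.0101 F [0.1 1.3 6.4] [ 0.04 -0.04 -0.07] 30.00070720911026
```

Call:
arm_command:
  targets:
    - [-0.001,0.0002,-0.0005,0]
    - [-0.002,0.0004,-0.001,0]
    - [-0.003,0.0006,-0.0015,0]
    - [-0.004,0.0008,-0.002,0]
    - [-0.004,0.0008,-0.002,0]

```text
time: 12.13
tool_pos: [0.5395, -0.2505, 0.1289]
ee_rot: [3.136, 0.002, 1.351]
wrist_force: [1.5, 0.8, 7.2]
width: 0.0099
finger_force: 30.0
```

```bash
python3 -c "
from h import *
uv(-12.5)"
```

```text
t 12.13 u 0.5809 v -0.1277 z 0.1289 yaw 77.43 w 0.0099 F [1.5 0.8 7.2] [ 0.01 -0.06 -0.02] 30.000818967819214
```

Call:
arm_command:
  targets:
    - [-0.001,0.0002,-0.0005,0]
    - [-0.002,0.0004,-0.001,0]
    - [-0.003,0.0006,-0.0015,0]
    - [-0.003,0.0006,-0.0015,0]

```text
time: 12.47
tool_pos: [0.5382, -0.2502, 0.1283]
ee_rot: [3.136, 0.002, 1.351]
wrist_force: [0.9, 0.0, 6.3]
width: 0.0097
finger_force: 30.0
```

```bash
python3 -c "
from h import *
uv(-12.5)"
```

```text
t 12.47 u 0.5796 v -0.1278 z 0.1283 yaw 77.42 w 0.0097 F [0.9 0.  6.3] [-0.03 -0.12 -0.06] 30.001038014888763
```

Call:
arm_command:
  targets:
    - [-0.001,0.0002,-0.0004,0]
    - [-0.002,0.0004,-0.0009,0]
    - [-0.003,0.0006,-0.0013,0]
    - [-0.003,0.0006,-0.0013,0]

```text
time: 12.8
tool_pos: [0.5374, -0.2501, 0.128]
ee_rot: [3.134, 0.002, 1.351]
wrist_force: [1.7, 0.7, 7.9]
width: 0.0098
finger_force: 30.0
```

```bash
python3 -c "
from h import *
uv(-12.5)"
```

```text
t 12.80 u 0.5788 v -0.1279 z 0.1280 yaw 77.43 w 0.0098 F [1.7 0.7 7.9] [-0.04 -0.36 -0.04] 30.001992881298065
```

Call:
arm_command:
  targets:
    - [-0.001,0.0002,-0.0003,0]
    - [-0.002,0.0004,-0.0006,0]
    - [-0.003,0.0006,-0.001,0]
    - [-0.003,0.0006,-0.001,0]

```text
time: 13.13
tool_pos: [0.537, -0.25, 0.128]
ee_rot: [3.131, 0.002, 1.352]
wrist_force: [3.1, -0.3, 6.5]
width: 0.0098
finger_force: 30.0
```

```bash
python3 -c "
from h import *
uv(-12.5)
im=snap('top','pics/t7.png')
C=cam('top'); a=cv2.imread('pics/top0.png')
cv2.imwrite('pics/v7.png',np.hstack([cv2.resize(cv2.imread('pics/t7.png')[150:255,320:425],(400,400),interpolation=cv2.INTER_CUBIC),cv2.resize(a[150:255,320:425],(400,400),interpolation=cv2.INTER_CUBIC)]))"
```

```text
t 13.13 u 0.5784 v -0.1279 z 0.1280 yaw 77.44 w 0.0098 F [ 3.1 -0.3  6.5] [-0.08 -0.84  0.01] 30.00735104084015
```

The plate is now wedged into the corner of the bay: resistance has risen to 3 N back and 7 N up. I release it stepwise and let the rear finger carry it back onto the rest.

Call:
arm_command:
  targets:
    - [0.001,-0.0002,0.001,0]
    - [0.001,-0.0002,0.001,0]
    - [0,0,0.001,0]
    - [0,0,0.001,0]
  claw: 0.84

```text
time: 13.52
tool_pos: [0.5328, -0.2485, 0.124]
ee_rot: [-3.139, -0.0, 1.351]
wrist_force: [-0.9, 0.2, 0.8]
width: 0.0149
finger_force: 0.0
```

```bash
python3 -c "
from h import *
uv(-12.5)
im=snap('wrist','pics/w7.png')
move(-12.5,-.006,0,0);move(-12.5,-.0165,0,0)"
```

```text
t 13.52 u 0.5739 v -0.1273 z 0.1240 yaw 77.42 w 0.0149 F [-0.9  0.2  0.8] [-0.07  0.04  0.01] 0.04166652625826828
frac [-0.0117  0.0026  0.    ]
frac [-0.0322  0.0071  0.    ]
```

Call:
arm_command:
  targets:
    - [-0.004,0.001,0.003,0]
    - [-0.008,0.002,0.006,0]
    - [-0.012,0.003,0.008,0]
    - [-0.016,0.0035,0.008,0]
    - [-0.02,0.0045,0.008,0]
    - [-0.024,0.005,0.008,0]
    - [-0.028,0.006,0.008,0]
    - [-0.032,0.007,0.008,0]
  claw: 0.72

```text
time: 14.23
tool_pos: [0.5172, -0.2451, 0.129]
ee_rot: [-3.142, -0.0, 1.351]
wrist_force: [-1.1, 0.4, -0.9]
width: 0.0263
finger_force: 0.1
```

Call:
arm_command:
  targets:
    - [-0.004,0.001,0,0]
    - [-0.008,0.002,0,0]
    - [-0.012,0.0025,0,0]
    - [-0.016,0.0035,0,0]
    - [-0.02,0.0045,0,0]
    - [-0.023,0.005,0,0]
    - [-0.0255,0.0055,0,0]
    - [-0.0255,0.0055,0,0]

```text
time: 14.9
tool_pos: [0.5047, -0.2425, 0.1292]
ee_rot: [3.141, 0.0, 1.351]
wrist_force: [-0.7, -1.0, -0.2]
width: 0.0261
finger_force: 0.0
```

```bash
python3 -c "
from h import *
uv(-12.5)
im=snap('wrist','pics/w8.png')
cv2.imwrite('pics/v8.png',cv2.resize(im[60:348,64:448,::-1],(800,600),interpolation=cv2.INTER_CUBIC))"
```

```text
t 14.90 u 0.5452 v -0.1275 z 0.1292 yaw 77.42 w 0.0261 F [-0.7 -1.  -0.2] [-0.08  0.1  -0.03] 0.0
```

View pics/v8.png

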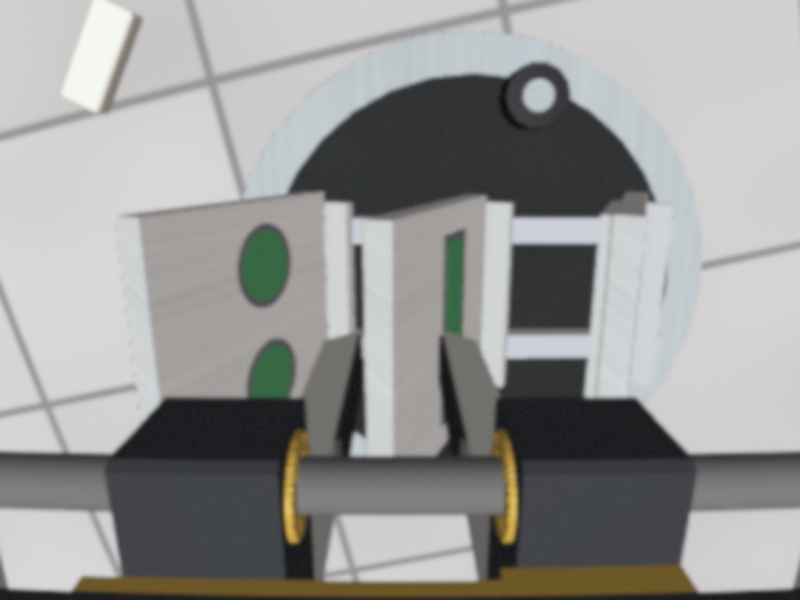

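The slot plate looks seated in bay1, back against the rest. Its ledge strip at (487–512) matches bay0's at (327–352), and the fingers are clear of it. I retreat upward to the earlier viewing pose and compare with the first rack picture.

Call:
arm_command:
  targets:
    - [0,0,0.02,0]
    - [0,0,0.06,0]
    - [0,0,0.12,0]
    - [0.02,-0.003,0.2,0.008]
    - [0.05,-0.007,0.28,0.0167]
    - [0.07,-0.01,0.35,0.0167]
    - [0.07,-0.01,0.35,0.0167]
    - [0.07,-0.01,0.35,0.0167]
  claw: 0.575

```text
time: 15.62
tool_pos: [0.5412, -0.248, 0.308]
ee_rot: [3.135, 0.002, 1.387]
wrist_force: [-0.9, -0.0, -0.2]
width: 0.04
finger_force: 0.0
```

Call:
arm_command:
  targets:
    - [0,0,0,0]
    - [0,0,0,0]

```text
time: 15.78
tool_pos: [0.539, -0.2471, 0.302]
ee_rot: [-3.138, -0.001, 1.386]
wrist_force: [0.5, -1.0, -0.5]
width: 0.0399
finger_force: 0.0
```

```bash
python3 - <<'E'
from h import *
o=robot.get_obs(); print(o['tool_pos'],o['ee_rot']); np.save('o9.npy',o,allow_pickle=True)
im=snap('wrist','pics/w9.png'); C=cam('wrist',o)
g=cv2.cvtColor(im,cv2.COLOR_RGB2GRAY); g0=cv2.imread('pics/w2.png',0)
# green windows
hsv=cv2.cvtColor(im,cv2.COLOR_RGB2HSV); m=((hsv[:,:,0]>40)&(hsv[:,:,0]<85)&(hsv[:,:,1]>90)&(hsv[:,:,2]>40)).astype(np.uint8)
n,l,st,ce=cv2.connectedComponentsWithStats(m)
t=np.radians(-12.5)
for s,c in zip(st[1:],ce[1:]):
    if s[4]>40: print('win',s,c.round(1))
i0=cv2.cvtColor(cv2.imread('pics/w2.png'),cv2.COLOR_BGR2HSV); m=((i0[:,:,0]>40)&(i0[:,:,0]<85)&(i0[:,:,1]>90)&(i0[:,:,2]>40)).astype(np.uint8)
n,l,st,ce=cv2.connectedComponentsWithStats(m)
for s,c in zip(st[1:],ce[1:]):
    if s[4]>40: print('win0',s,c.round(1))
for y in (155,165,175,185,195): print(y,g[y,215:275])
for x in (232,240,246): print(x,'y',140,g[140:225,x])
for y in (165,185): print('w2',y,g0[y,270:312]); print('now',y,g[y,270:312])
E
```

```text
[ 0.53898999 -0.24711397  0.30198942] [-3.13810842e+00 -1.21087766e-03  1.38623942e+00]
win [192 155  10  18 143] [196.6 163. ]
win [245 158   6  48 193] [247.6 180.7]
win [294 166   8  34 185] [297.7 182.6]
win [193 187  10  17 130] [197.3 195.1]
win0 [191 154  11  18 143] [196.1 162.4]
win0 [293 166   8  34 187] [296.5 182.2]
win0 [192 186  10  17 129] [196.5 194.2]
155 [194 197 198 198 193 182 179 187 194 196 196 197 190 174 155 148 148 148
 148 147 150 148 148 148 149 149 148 148 147 145 140 138 135 132 127 121
 124 136 147 150 150 151 151 152 157 173 187 195 198 198 198 192 179 171
 174 179 180 180 179 180]
165 [194 197 198 197 192 181 179 188 194 195 196 196 190 173 154 148 148 148
 148 148 148 149 148 147 148 147 147 147 139 117  92  82  78  76  76  81
  98 126 143 149 149 148 148 150 160 178 192 197 198 198 195 185 161 120
  73  50  46  44  43  45]
175 [196 198 198 197 192 181 180 188 194 197 196 195 189 174 155 147 146 146
 146 148 147 148 149 149 148 147 148 146 135 113  91  81  78  77  78  84
 105 131 145 149 148 148 149 154 167 185 195 198 198 198 192 174 141 101
  63  48
[... 1601 characters left out ...]
40  40  43  38  41  59 110 159 181 186 187 187 185 178 161 145
 139 138 139 139 139 138 136 127 104  83  74  75  90 114 131 140 150 169
 183 187 188 188 188 181]
now 165 [ 50  46  44  43  45  46  43  46  61 115 166 189 196 195 196 196 190 177
 160 151 148 147 148 147 147 146 138 119  96  81  78  92 117 139 148 157
 173 189 196 197 198 198]
w2 185 [ 40  43  43  43  41  45  61 115 163 183 186 187 187 188 184 166 147 141
 139 139 131 112  89  76  70  72  71  71  70  73  87 113 138 160 178 186
 188 189 189 183 162 121]
now 185 [ 46  46  46  45  48  46  48  63 118 168 191 196 196 197 196 190 173 155
 149 149 147 141 124 100  83  77  76  77  76  77  76  85 107 135 161 185
 195 198 198 199 195 181]
```

```bash
python3 - <<'E'
from h import *
o=np.load('o9.npy',allow_pickle=True).item(); C=cam('wrist',o)
c,s=np.cos(np.radians(24)),np.sin(np.radians(24)); t=np.radians(-12.5)
for k,L,z in(('TF',[(228.2,149.6),(227.6,224.9)],.05+.105*c+.005*s),('BF',[(260.6,146.4),(258,207.2)],.05+.005*s)):
    P=onz(C,L,z); d=P[0]-P[1]; m=P.mean(0)
    print(k,np.linalg.norm(d),np.degrees(np.arctan2(-d[0],d[1])),m[0]*np.cos(t)+m[1]*np.sin(t),-m[0]*np.sin(t)+m[1]*np.cos(t))
uv(-12.5); x=robot.get_obs()['tool_pos']; g=np.array([.6200*np.cos(t)+.1270*np.sin(t),.62*np.sin(t)-.127*np.cos(t)]); print(g,(g-x[:2])/.5)
E
```

```text
TF 0.09904095132208743 -12.398868115299862 0.5436534583123285 -0.1271806021257133
BF 0.10093116156949246 -12.76069005057737 0.5849102352792617 -0.1278773495166509
t 15.83 u 0.5796 v -0.1246 z 0.3018 yaw 79.42 w 0.0404 F [ 0.  -0.5  0.3] [-0.09  0.04 -0.02] 0.0
[ 0.57781569 -0.25818215] [ 0.07786554 -0.02221815]
```

Slot plate: lean and position match a seated plate within about 1.5 mm, centred within about 1.5 mm, and the rack has not turned. Now the round-window plate in bay2.

Call:
arm_command:
  targets:
    - [0.03,-0.01,-0.05,-0.008]
    - [0.06,-0.018,-0.1,-0.016]
    - [0.078,-0.022,-0.15,-0.016]
    - [0.078,-0.022,-0.19,-0.016]
    - [0.078,-0.022,-0.2,-0.016]
    - [0.078,-0.022,-0.2,-0.016]
    - [0.078,-0.022,-0.2,-0.016]

```text
time: 16.42
tool_pos: [0.5783, -0.2584, 0.2041]
ee_rot: [-3.141, -0.0, 1.353]
wrist_force: [0.0, -0.3, 0.5]
width: 0.04
finger_force: 0.0
```

```bash
python3 - <<'E'
from h import *
uv(-12.5)
o=robot.get_obs(); im=snap('wrist','pics/w10.png'); C=cam('wrist',o); g=cv2.cvtColor(im,cv2.COLOR_RGB2GRAY)
# predicted pixels of bay2 plate top-front/back edges and finger clearances
t=np.radians(-12.5);c,s=np.cos(np.radians(24)),np.sin(np.radians(24))
W=lambda u,v,z:[u*np.cos(t)-v*np.sin(t),u*np.sin(t)+v*np.cos(t),z]
p=proj(C,[W(.6569+.005*c-.105*s,-.1263+.03,.05+.105*c+.005*s),W(.6569-.005*c-.105*s,-.1263+.03,.05+.105*c-.005*s),W(.6569+.005*c-.105*s,-.0763,.05+.105*c+.005*s)]); print(p)
y=int(p[0,1]); x=int(p[0,0]); print(y,x-25,g[y,x-25:x+20]); 
y=int(p[2,1]); print(y-12,x-3,g[y-12:y+12,x-3])
E
```

```text
t 16.42 u 0.6205 v -0.1271 z 0.2041 yaw 77.50 w 0.0400 F [ 0.  -0.3  0.5] [-0.07  0.05 -0.01] 0.0
[[253.3898497  176.24512743]
 [243.42401205 175.50136793]
 [253.36480091 153.77892754]]
176 228 [193 202 206 205 206 207 206 199 182 156 123  84  57  55  83 136 179 199
 205 206 205 204 204 203 198 182 163 156 156 155 156 155 155 155 155 155
 155 156 155 154 149 131 107  90  83]
141 250 [ 50  50  48  50  50  48  49  49  49  49  54  80 125 169 194 202 203 204
 204 203 203 205 205 206]
```

Call:
arm_command:
  targets:
    - [0,0.001,-0.04,0]
    - [0,0.001,-0.08,0]
    - [0,0.001,-0.11,0]
    - [0,0.001,-0.13,0]
    - [0,0.001,-0.14,0]
    - [0,0.001,-0.147,0]
    - [0,0.001,-0.147,0]
    - [0,0.001,-0.147,0]

```text
time: 17.13
tool_pos: [0.5793, -0.2583, 0.1319]
ee_rot: [3.139, 0.001, 1.353]
wrist_force: [0.9, 0.2, 0.0]
width: 0.0401
finger_force: 0.0
```

```bash
python3 -c "
from h import *
uv(-12.5)
move(-12.5,.01,0,0);move(-12.5,.024,0,0);move(-12.5,.036,0,0)"
```

```text
t 17.13 u 0.6215 v -0.1268 z 0.1319 yaw 77.51 w 0.0401 F [0.9 0.2 0. ] [-0.06  0.08  0.05] 0.0
frac [ 0.0195 -0.0043  0.    ]
frac [ 0.0469 -0.0104  0.    ]
frac [ 0.0703 -0.0156  0.    ]
```

Pushing it upright with the rear finger, from u = 0.621 to 0.656.

Call:
arm_command:
  targets:
    - [0.01,-0.0022,0,0]
    - [0.018,-0.004,0,0]
    - [0.024,-0.0053,0,0]
    - [0.029,-0.0064,0,0]
    - [0.034,-0.0075,0,0]
    - [0.039,-0.0087,0,0]
    - [0.044,-0.0098,0,0]
    - [0.048,-0.0107,0,0]

```text
time: 17.8
tool_pos: [0.603, -0.2633, 0.1304]
ee_rot: [-3.142, -0.0, 1.353]
wrist_force: [-0.1, -0.4, 0.5]
width: 0.0399
finger_force: 0.2
```

Call:
arm_command:
  targets:
    - [0.004,-0.0009,0,0]
    - [0.008,-0.0018,0,0]
    - [0.012,-0.0027,0,0]
    - [0.016,-0.0036,0,0]
    - [0.0195,-0.0043,0,0]
    - [0.0195,-0.0043,0,0]
    - [0.0195,-0.0043,0,0]

```text
time: 18.38
tool_pos: [0.6126, -0.2655, 0.1304]
ee_rot: [-3.142, -0.0, 1.353]
wrist_force: [-0.1, 0.9, 0.4]
width: 0.0401
finger_force: 0.1
```

```bash
python3 - <<'E'
from h import *
uv(-12.5)
o=robot.get_obs(); im=snap('wrist','pics/w11.png'); C=cam('wrist',o); g=cv2.cvtColor(im,cv2.COLOR_RGB2GRAY)
t=np.radians(-12.5)
W=lambda u,v,z:[u*np.cos(t)-v*np.sin(t),u*np.sin(t)+v*np.cos(t),z]
p=proj(C,[W(.6368,-.0963,.154),W(.6468,-.0963,.157)]); print(p)
y=int(p[0,1]); x=int(p[0,0]); print(y,x-25,g[y,x-25:x+45])
hsv=cv2.cvtColor(im,cv2.COLOR_RGB2HSV); m=((hsv[:,:,0]>40)&(hsv[:,:,0]<85)&(hsv[:,:,1]>90)&(hsv[:,:,2]>40)).astype(np.uint8)
n,l,st,ce=cv2.connectedComponentsWithStats(m)
print([ (s,c.round(1)) for s,c in zip(st[1:],ce[1:]) if s[4]>30])
E
```

```text
t 18.38 u 0.6555 v -0.1266 z 0.1304 yaw 77.51 w 0.0401 F [-0.1  0.9  0.4] [-0.09  0.1   0.01] 0.07256143191625597
[[224.17059857 198.74516931]
 [240.38125014 200.01758166]]
198 199 [114  78  55  52  50  52  52  53  51  50  51  53  79 135 182 204 211 212
 211 205 189 171 163 165 178 196 208 212 213 212 212 211 210 210 210 210
 211 211 209 201 175 142 125 123 123 122 123 121 121 119 109  91  75  66
  64  65  65  64  70  89 121 160 192 207 211 212 212 213 212 212]
[(array([ 48, 173,  23,  31, 557], dtype=int32), array([ 59.6, 188.7])), (array([ 141,  175,   24,   77, 1285], dtype=int32), array([152.4, 212.9])), (array([250, 187,   8,  62, 350], dtype=int32), array([253.4, 217. ])), (array([ 59, 226,  21,  30, 481], dtype=int32), array([ 69.2, 241.7]))]
```

The top edge band is at columns 223–239, as predicted for a nearly upright plate (224–240). Closing.

Call:
arm_command:
  targets:
    - [0,0,0,0]
    - [0,0,0,0]
    - [0,0,0,0]
    - [0,0,0,0]
  claw: 0.8

```text
time: 18.77
tool_pos: [0.6125, -0.2655, 0.1307]
ee_rot: [3.141, 0.0, 1.353]
wrist_force: [-0.6, 1.3, 0.2]
width: 0.0191
finger_force: 0.0
```

Call:
arm_command:
  targets:
    - [0,0,0,0]
    - [0,0,0,0]
    - [0,0,0,0]
    - [0,0,0,0]
    - [0,0,0,0]
  claw: 0.92

```text
time: 19.18
tool_pos: [0.6125, -0.2655, 0.1306]
ee_rot: [-3.142, 0.0, 1.353]
wrist_force: [-0.8, 0.4, 0.4]
width: 0.0094
finger_force: 30.0
```

Call:
arm_command:
  targets:
    - [0,0,0.01,0]
    - [0,0,0.03,0]
    - [0,0,0.06,0]
    - [0,0,0.11,0]
    - [0,0,0.17,0]
    - [0,0,0.24,0]
    - [0,0,0.29,0]
    - [0,0,0.31,0]

```text
time: 19.85
tool_pos: [0.6136, -0.266, 0.2923]
ee_rot: [3.132, 0.003, 1.353]
wrist_force: [0.2, -0.2, -0.5]
width: 0.0096
finger_force: 30.0
```

```bash
python3 - <<'E'
from h import *
uv(-12.5); o=robot.get_obs(); x=o['tool_pos']
im=snap('wrist','pics/w12.png'); C=cam('wrist',o); g=cv2.cvtColor(im,cv2.COLOR_RGB2GRAY)
print(g[150:185,256],g[300:325,256])
t=np.radians(10); u,v=.6405,.1128
G=np.array([u*np.cos(t)-v*np.sin(t),u*np.sin(t)+v*np.cos(t)]); print(x,G,(G-x[:2])/.5)
E
```

```text
t 19.85 u 0.6566 v -0.1269 z 0.2923 yaw 77.51 w 0.0096 F [ 0.2 -0.2 -0.5] [-0.08  0.12 -0.02] 29.999738931655884
[199 197 183 144 109 100 101  99  98 100 100  99  98  98 100 109 143 178
 193 197 198 198 198 197 197 196 198 199 200 200 199 197 198 198 198] [118 118 117 116 114 115 131 165 190 199 199 198 197 195 194 195 198 198
 198 199 198 199 199 198 198]
[ 0.61360649 -0.26602168  0.29232502] [0.61118185 0.22230797] [-0.00484928  0.9766593 ]
```

Call:
arm_command:
  targets:
    - [-0.005,0.976,0,0.187]
    - [-0.005,0.976,0,0.187]
    - [-0.005,0.976,0,0.187]
    - [-0.005,0.976,0,0.187]
    - [-0.005,0.976,0,0.187]
    - [-0.005,0.976,0,0.187]
    - [-0.005,0.976,0,0.187]
    - [-0.005,0.976,0,0.187]

```text
time: 20.57
tool_pos: [0.6098, 0.0698, 0.2833]
ee_rot: [-3.138, -0.001, 1.744]
wrist_force: [1.3, -0.9, -1.8]
width: 0.0096
finger_force: 30.0
```

Call:
arm_command:
  targets:
    - [-0.001,0.13,0,0]
    - [-0.001,0.24,0,0]
    - [-0.002,0.309,0,0]
    - [-0.002,0.309,0,0]
    - [-0.002,0.309,0,0]
    - [-0.002,0.309,0,0]

```text
time: 21.07
tool_pos: [0.6089, 0.224, 0.2829]
ee_rot: [-3.138, 0.001, 1.748]
wrist_force: [-0.4, 0.6, -1.5]
width: 0.0095
finger_force: 30.0
```

```bash
python3 - <<'E'
from h import *
uv(10); o=robot.get_obs(); x=o['tool_pos']
t=np.radians(10); u,v=.6405,.1123
G=np.array([u*np.cos(t)-v*np.sin(t),u*np.sin(t)+v*np.cos(t)]); print(x,G,(G-x[:2])/.5)
E
```

```text
t 21.07 u 0.6385 v 0.1149 z 0.2829 yaw 100.14 w 0.0095 F [-0.4  0.6 -1.5] [-0.06  0.04 -0.05] 29.999554753303528
[0.60889685 0.22401597 0.28289284] [0.61126868 0.22181557] [ 0.00474365 -0.0044008 ]
```

Call:
arm_command:
  targets:
    - [0.0045,-0.0045,-0.04,0]
    - [0.0045,-0.0045,-0.09,0]
    - [0.0045,-0.0045,-0.13,0]
    - [0.0045,-0.0045,-0.16,0]
    - [0.0045,-0.0045,-0.18,0]
    - [0.0045,-0.0045,-0.19,0]
    - [0.0045,-0.0045,-0.195,0]
    - [0.0045,-0.0045,-0.195,0]

```text
time: 21.73
tool_pos: [0.6122, 0.2194, 0.1881]
ee_rot: [3.141, 0.0, 1.744]
wrist_force: [0.1, -0.5, -1.6]
width: 0.0098
finger_force: 30.0
```

Call:
arm_command:
  targets:
    - [0,0,-0.004,0]
    - [0,0,-0.008,0]
    - [0,0,-0.011,0]
    - [0,0,-0.014,0]
    - [0,0,-0.014,0]

```text
time: 22.15
tool_pos: [0.612, 0.2202, 0.1809]
ee_rot: [-3.142, 0.0, 1.745]
wrist_force: [0.0, -0.2, -2.4]
width: 0.01
finger_force: 30.0
```

```bash
python3 -c "
from h import *
uv(10)
move(10,-.001,0,-.00055)"
```

```text
t 22.15 u 0.6409 v 0.1106 z 0.1809 yaw 99.96 w 0.0100 F [ 0.  -0.2 -2.4] [-0.11  0.04 -0.03] 29.999757707118988
frac [-0.002  -0.0003 -0.0011]
```

Call:
arm_command:
  targets:
    - [-0.0006,0.0033,-0.004,0]
    - [-0.0006,0.0033,-0.008,0]
    - [-0.0006,0.0033,-0.011,0]
    - [-0.0006,0.0033,-0.013,0]
    - [-0.0006,0.0033,-0.015,0]
    - [-0.0006,0.0033,-0.016,0]
    - [-0.0006,0.0033,-0.016,0]

```text
time: 22.73
tool_pos: [0.6117, 0.2217, 0.1728]
ee_rot: [-3.141, 0.0, 1.744]
wrist_force: [-0.3, -0.3, -1.4]
width: 0.0098
finger_force: 30.0
```

Call:
arm_command:
  targets:
    - [0,0,-0.001,0]
    - [0,0,-0.002,0]
    - [0,0,-0.003,0]
    - [0,0,-0.003,0]

```text
time: 23.07
tool_pos: [0.6117, 0.2217, 0.1714]
ee_rot: [-3.142, 0.0, 1.744]
wrist_force: [-0.8, -0.3, -1.1]
width: 0.0097
finger_force: 30.0
```

```bash
python3 -c "
from h import *
uv(10)"
```

```text
t 23.07 u 0.6409 v 0.1121 z 0.1714 yaw 99.95 w 0.0097 F [-0.8 -0.3 -1.1] [-0.03  0.08  0.01] 29.99968707561493
```

Call:
arm_command:
  targets:
    - [0,0,-0.001,0]
    - [0,0,-0.002,0]
    - [0,0,-0.003,0]
    - [0,0,-0.003,0]

```text
time: 23.4
tool_pos: [0.6117, 0.2218, 0.1702]
ee_rot: [3.141, -0.0, 1.744]
wrist_force: [-0.5, 0.4, -2.4]
width: 0.0094
finger_force: 30.0
```

Call:
arm_command:
  targets:
    - [0,0,-0.001,0]
    - [0,0,-0.002,0]
    - [0,0,-0.003,0]
    - [0,0,-0.003,0]

```text
time: 23.73
tool_pos: [0.6118, 0.2218, 0.17]
ee_rot: [3.14, -0.0, 1.744]
wrist_force: [-1.5, -0.8, 4.7]
width: 0.0095
finger_force: 30.0
```

Contact came at z = 0.170, as predicted. Now I slide it back down the ledge until it meets the rest.

Call:
arm_command:
  targets:
    - [-0.001,-0.0002,0,0]
    - [-0.002,-0.0004,-0.0005,0]
    - [-0.003,-0.0005,-0.001,0]
    - [-0.004,-0.0007,-0.0015,0]
    - [-0.005,-0.0009,-0.002,0]
    - [-0.006,-0.0011,-0.0025,0]
    - [-0.006,-0.0011,-0.0025,0]

```text
time: 24.32
tool_pos: [0.6097, 0.2215, 0.169]
ee_rot: [3.138, -0.0, 1.744]
wrist_force: [-0.7, 0.2, 5.3]
width: 0.0097
finger_force: 30.0
```

```bash
python3 -c "
from h import *
uv(10)"
```

```text
t 24.32 u 0.6389 v 0.1122 z 0.1690 yaw 99.95 w 0.0097 F [-0.7  0.2  5.3] [-0.07  0.16  0.  ] 30.00105768442154
```

Call:
arm_command:
  targets:
    - [-0.001,-0.0002,-0.0005,0]
    - [-0.002,-0.0004,-0.001,0]
    - [-0.003,-0.0005,-0.0015,0]
    - [-0.004,-0.0007,-0.002,0]
    - [-0.005,-0.0009,-0.0025,0]
    - [-0.005,-0.0009,-0.0025,0]

```text
time: 24.82
tool_pos: [0.6071, 0.221, 0.1675]
ee_rot: [3.138, -0.0, 1.744]
wrist_force: [-0.2, 0.4, 5.6]
width: 0.0098
finger_force: 30.0
```

```bash
python3 -c "
from h import *
uv(10)"
```

```text
t 24.82 u 0.6362 v 0.1122 z 0.1675 yaw 99.95 w 0.0098 F [-0.2  0.4  5.6] [-0.09  0.01  0.03] 30.00111311674118
```

Call:
arm_command:
  targets:
    - [-0.001,-0.0002,-0.0005,0]
    - [-0.002,-0.0004,-0.001,0]
    - [-0.003,-0.0005,-0.0015,0]
    - [-0.004,-0.0007,-0.002,0]
    - [-0.004,-0.0007,-0.002,0]

```text
time: 25.23
tool_pos: [0.6062, 0.2208, 0.1672]
ee_rot: [3.135, -0.0, 1.744]
wrist_force: [1.3, 0.2, 7.2]
width: 0.01
finger_force: 30.0
```

```bash
python3 -c "
from h import *
uv(10)"
```

```text
t 25.23 u 0.6354 v 0.1122 z 0.1672 yaw 99.95 w 0.0100 F [1.3 0.2 7.2] [ 0.01 -0.38  0.01] 30.005621016025543
```

Call:
arm_command:
  targets:
    - [-0.001,-0.0002,-0.0003,0]
    - [-0.002,-0.0004,-0.0006,0]
    - [-0.003,-0.0005,-0.001,0]
    - [-0.003,-0.0005,-0.001,0]

```text
time: 25.57
tool_pos: [0.6058, 0.2208, 0.1672]
ee_rot: [3.132, -0.001, 1.744]
wrist_force: [3.3, 0.5, 6.2]
width: 0.0099
finger_force: 30.0
```

```bash
python3 -c "
from h import *
uv(10)"
```

```text
t 25.57 u 0.6349 v 0.1122 z 0.1672 yaw 99.94 w 0.0099 F [3.3 0.5 6.2] [ 0.13 -0.87  0.  ] 30.016891658306122
```

The same wedged state as in the rack: resistance back, motion stopped. Releasing and easing it onto the rest.

Call:
arm_command:
  targets:
    - [0.001,0.0002,0.001,0]
    - [0.001,0.0002,0.001,0]
    - [0,0,0.001,0]
    - [0,0,0.001,0]
  claw: 0.84

```text
time: 25.9
tool_pos: [0.602, 0.22, 0.1636]
ee_rot: [-3.139, 0.0, 1.745]
wrist_force: [-0.3, -0.0, 0.2]
width: 0.015
finger_force: 0.0
```

Call:
arm_command:
  targets:
    - [-0.004,-0.0007,0.003,0]
    - [-0.008,-0.0014,0.006,0]
    - [-0.012,-0.002,0.008,0]
    - [-0.017,-0.003,0.008,0]
    - [-0.022,-0.004,0.008,0]
    - [-0.027,-0.0048,0.008,0]
    - [-0.033,-0.0058,0.008,0]
    - [-0.038,-0.0067,0.008,0]
  claw: 0.7

```text
time: 26.57
tool_pos: [0.5833, 0.2168, 0.169]
ee_rot: [-3.141, 0.0, 1.745]
wrist_force: [-0.5, -0.3, -0.1]
width: 0.028
finger_force: 0.1
```

```bash
python3 -c "
from h import *
uv(10)"
```

```text
t 26.57 u 0.6121 v 0.1122 z 0.1690 yaw 99.96 w 0.0280 F [-0.5 -0.3 -0.1] [-0.02  0.1  -0.02] 0.09853087045485154
```

Call:
arm_command:
  targets:
    - [-0.006,-0.001,0,0]
    - [-0.012,-0.002,0,0]
    - [-0.018,-0.0032,0,0]
    - [-0.023,-0.004,0,0]
    - [-0.028,-0.005,0,0]
    - [-0.033,-0.0058,0,0]
    - [-0.038,-0.0067,0,0]
    - [-0.039,-0.007,0,0]

```text
time: 27.23
tool_pos: [0.564, 0.2133, 0.1692]
ee_rot: [3.141, -0.0, 1.745]
wrist_force: [-0.5, 0.6, 0.7]
width: 0.028
finger_force: 0.0
```

```bash
python3 - <<'E'
from h import *
uv(10)
o=robot.get_obs(); im=snap('wrist','pics/w13.png'); C=cam('wrist',o); g=cv2.cvtColor(im,cv2.COLOR_RGB2GRAY)
t=np.radians(10);c,s=np.cos(np.radians(29)),np.sin(np.radians(29))
W=lambda u,v,z:[u*np.cos(t)-v*np.sin(t),u*np.sin(t)+v*np.cos(t),z]
p=proj(C,[W(.6377+.005*c-.105*s,.1423,.087+.105*c+.005*s),W(.6377-.005*c-.105*s,.1423,.087+.105*c-.005*s)]); print(p)
y=int(p[0,1]); x=int(p[0,0]); print(y,x-40,g[y,x-40:x+40])
E
```

```text
t 27.23 u 0.5924 v 0.1121 z 0.1692 yaw 99.96 w 0.0280 F [-0.5  0.6  0.7] [-0.05  0.04 -0.02] 0.0
[[253.09916112 194.31162812]
 [240.03464805 192.6261108 ]]
194 213 [183 184 183 183 184 184 184 183 183 183 183 179 175 183 195 200 203 202
 203 202 202 201 201 200 200 200 200 195 184 178 178 179 181 182 182 182
 182 181 181 183 179 168 153 146 144 144 144 143 143 142 143 143 144 144
 144 144 144 144 143 142 142 143 141 140 135 119  97  79  74  73  72  72
  73  74  74  73  73  74  73  73]
```

Call:
arm_command:
  targets:
    - [0,0,0.02,0]
    - [0,0,0.06,0]
    - [0,0,0.12,0]
    - [0,0,0.18,0]
    - [0,-0.01,0.24,0.007]
    - [0,-0.033,0.27,0.014]
    - [0,-0.033,0.27,0.014]
    - [0,-0.033,0.27,0.014]

```text
time: 27.95
tool_pos: [0.5649, 0.1968, 0.3056]
ee_rot: [3.138, -0.0, 1.773]
wrist_force: [-0.5, -0.1, -0.1]
width: 0.0283
finger_force: 0.0
```

Call:
arm_command:
  targets:
    - [0,0,0,0]
    - [0,0,0,0]
    - [0,0,0,0]
  claw: 0.3

```text
time: 28.2
tool_pos: [0.5636, 0.1971, 0.3017]
ee_rot: [-3.138, 0.0, 1.774]
wrist_force: [0.3, 0.0, -1.1]
width: 0.0448
finger_force: 0.0
```

```bash
python3 - <<'E'
from h import *
uv(10); o=robot.get_obs(); print(o['tool_pos'],o['ee_rot']); np.save('o14.npy',o,allow_pickle=True)
im=snap('wrist','pics/w14.png'); tp=snap('top','pics/t14.png')
a=cv2.imread('pics/w14.png'); b=cv2.imread('pics/w1.png'); t=cv2.imread('pics/t14.png'); sd=cv2.imread('pics/side0.png'); snap('side','pics/s14.png'); sd2=cv2.imread('pics/s14.png')
f=lambda i,x,y,w,h:cv2.resize(i[y:y+h,x:x+w],(400,300),interpolation=cv2.INTER_CUBIC)
cv2.imwrite('pics/fin.png',np.vstack([np.hstack([f(a,220,110,120,90+20),f(b,220,110,120,110)]),np.hstack([f(t,305,150,140,105),f(sd2,190,105,140,180)])]))
g=cv2.cvtColor(a,cv2.COLOR_BGR2GRAY); g1=cv2.cvtColor(b,cv2.COLOR_BGR2GRAY)
for y in (145,180,205): print(y,'new',g[y,246:304]);
for x in (270,285): print(x,g[122:142,x],g1[122:142,x],'|',g[196:218,x],g1[196:218,x])
E
```

```text
t 28.20 u 0.5893 v 0.0962 z 0.3017 yaw 101.65 w 0.0448 F [ 0.3  0.  -1.1] [-0.13  0.01 -0.03] 0.0
[0.56362939 0.19707138 0.30170303] [-3.13763900e+00  2.05720096e-05  1.77411916e+00]
145 new [200 201 200 201 200 197 190 184 182 183 184 184 184 179 166 154 148 148
 147 147 146 148 147 147 146 147 146 146 147 147 147 147 147 148 147 147
 147 147 148 147 148 148 149 148 148 149 152 162 176 184 186 187 185 185
 181 172 176 192]
180 new [202 203 203 202 199 190 185 185 185 186 184 182 175 162 151 147 147 146
 147 147 147 146 143 130 107  84  75  76  73  76  73  75  75  73  73  74
  74  75  73  78  95 119 137 145 151 164 177 184 185 186 186 184 177 171
 181 193 198 199]
205 new [186 186 186 183 177 179 182 185 185 184 183 179 165 152 146 145 145 146
 147 145 146 147 146 147 147 147 147 146 146 146 147 147 147 147 148 148
 152 155 160 166 173 179 182 182 183 183 183 183 183 183 183 182 182 183
 184 183 183 183]
270 [182 182 182 182 181 179 181 190 197 199 199 197 186 160 144 145 145 145
 145 145] [173 173 172 172 170 167 178 185 188 189 187 177 154 138 136 137 137 136
 136 137] | [145 145 144 144 144 145 146 147 146 147 147 148 148 147 147 149 155 165
 175 181 184 183] [136 135 135 136 137 137 137 139 138 138 138 138 140 141 147 156 167 172
 174 174 174 175]
285 [183 183 184 184 183 179 177 189 198 200 200 199 190 165 148 146 145 147
 148 148] [175 174 175 174 175 175 179 186 190 191 190 182 161 144 138 139 139 138
 140 140] | [145 146 147 147 146 147 148 150 156 166 177 183 184 183 184 184 184 183
 184 184 184 183] [139 138 138 138 138 140 149 160 169 173 174 174 174 174 175 174 174 174
 174 174 174 174]
```

View pics/fin.png

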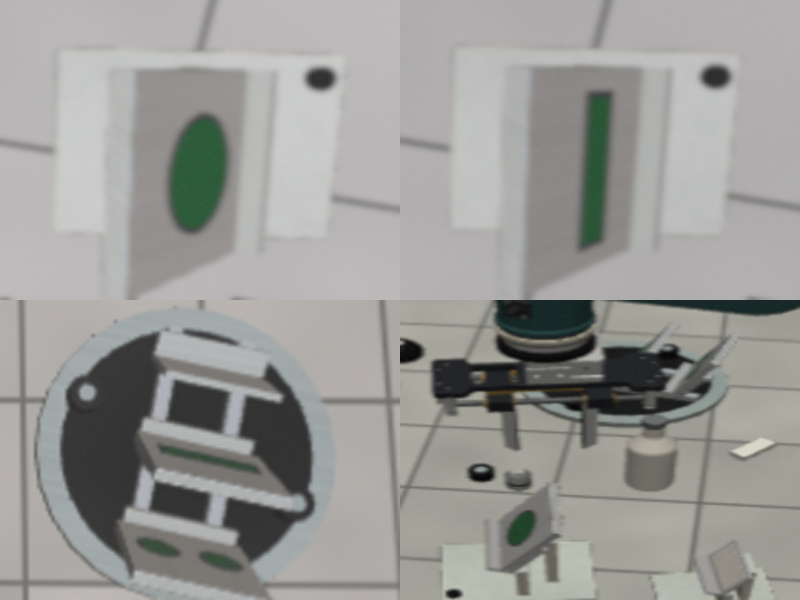

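The final picture shows the round-window plate on the stand, with the same edges and ledge strip as the original plate had (left pair of crops). The slot plate is seated in the middle bay between its neighbours, and the mounts, bottle and eraser look in place. Handing in.

```bash
python3 -c "
from h import *
print(robot.close_job())"
```

```text
the job is handed in; nothing more can be done
None
```

I moved the long-window plate into the empty middle place of the rack, then set the round-window plate on the stand, and handed the job in at about 28 s. The last pictures show both seated against their rests and centred to within about 1.5 mm, with the twin plate and other objects looking undisturbed; the hand-in returned no verdict.

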